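# Shut the red air valve under the sliding cover

## Task

Shut off the red air valve in the grey valve box: with the fingertips, push the yellow cover along its track all the way to the other end of the box so that the red handle is uncovered, then push the red handle round clockwise (seen from above) until it is fully shut against its stop. It is all done by pushing: the cover stays down in its track and is not lifted, the blue handle stays as it is, and the parts and tools lying around the box are left where they are.

Things in the scene. Friction and masses are not known exactly. Their poses are not given: they have to be found in the camera images.
- air_box: Grey valve box fixed on the bench, open on top, 178 (x) x 384 (y) x 83 mm high. Origin: centre of its underside. Inside 150 x 360 mm: two bays along its y, centred at y = +86 and -86 mm, a valve in each (which is which varies); divider 40 mm high. The cover slides along y on ledges 75 mm high, within lips up to 83 mm on all four sides. Pipe stubs stick out 38 mm from both long sides.
- cover: Loose yellow plate, 163 (x) x 166 (y) x 6 mm, 0.3 to 0.6 kg, lying flat on the ledges, axes along the box's, 2 mm play. Origin: centre of its underside, 75 mm above the bench. Starts over the red valve's bay; slides along the box's y, at 1 to 5 N, some 175 to 190 mm until it meets the other end lip (its origin then 97 mm from the box's centre, over the blue valve's bay).
- cover_tab (a point): Centre of the top of the black upright tab in the middle of the cover: 70 mm long (cover's x), 12 mm thick (cover's y), rising 28 mm above the plate; its top is 109 mm above the bench. Push it on its broad face.
- red_valve: The brass valve with the red handle, fixed in the box. Origin: centre of its bay, 6 mm above the bench; axes parallel to those of the box.
- red_pivot (a point): The upright axis of the red handle, half-way up the handle (58 mm above the bench), 30 mm in +x and 15 mm in -y from the centre of its bay, in the box's axes.
- red_end (a point): Middle of the free end of the red handle, 70 mm from its pivot, 58 mm above the bench. The handle is a straight level bar 16 mm wide and 18 mm high (49 to 67 mm above the bench, 8 mm below the cover's underside), red with a white band near its end.
- red_handle (a joint): Turn of the red handle, rad: 0 open (handle along the box's -x from its pivot), grows clockwise seen from above, 1.571 shut against its stop (handle along the box's +y). Starts between 0 and 0.35. It stays where it is left; it takes about 2 N at 55 mm from the pivot.
- blue_end (a point): Middle of the free end of the blue handle in the other bay: the same valve and bar, in blue, pivoted at the same place in its own bay, standing open to within 0.35 rad. Not to be turned.
- sleeve: Black tube, 62 mm across, 75 mm high, standing in front of the box. Origin: centre of its underside.
- connector: Small brass hose connector, 26 mm across, 36 mm high, standing behind the box. Origin: centre of its underside.
- armature: Copper and steel motor armature, 54 mm across, 150 mm long, lying along its x behind the box. Origin: on the bench below its middle.
- wrench: Steel spanner lying along its x behind the box. Origin: on the bench below it.
- screwdriver: Screwdriver lying along its x, at the +y end of the box. Origin: on the bench below it.
- spool: Spool of solder with red flanges, 48 mm across, 34 mm high, standing at the -y end of the box. Origin: centre of its underside.
- oil_bottle: Black bottle with a red cap, 42 mm across, 100 mm high, standing at the -y end of the box. Origin: centre of its underside.
Things that resemble listed ones, but are neither listed nor needed, are in the scene too. There is more than one size of the cover; the one meant has the size given above.

How it is judged:
On the way, in this order (a step that is already met when the one before it is completed fails the run):
1. the cover has been slid along its track off the red valve's bay (horizontal distance between cover and red_valve above 0.16 m and height (world z) of cover below 0.08 m), for 0.2 s.
2. the red handle has been pushed shut (value of joint red_handle above 1.45 rad), for 0.2 s.
At the end, for the whole second after the job is handed in: The red handle is turned to within 0.12 rad of its shut stop (joint above 1.45); the cover lies still and flat in its track, its centre more than 160 mm from the centre of the red valve's bay (within about 20 mm of the far end); the end of the blue handle is within 12 mm of where it was (all of step 1 and value of joint red_handle above 1.45 rad and height (world z) of cover above 0.07 m and angle between cover's own z axis and vertical below 0.05 rad and linear speed of cover below 0.01 m/s and distance of blue_end from where it was at the start of the episode below 0.012 m); the robot touches nothing.
It fails at once if the cover is lifted or tipped out of its track (height (world z) of cover above 0.087 m or angle between cover's own z axis and vertical above 0.15 rad).
It fails at once if the blue handle is turned (distance of blue_end from where it was at the start of the episode above 0.012 m).
It fails at once if a part or tool lying around the box is moved more than 20 mm (distance of any of sleeve, connector, armature, wrench, screwdriver, spool, oil_bottle from where it was at the start of the episode above 0.02 m).
It also fails if it takes over 48 s, if anything falls off the work surface, if the arm or the gripper's body presses on something with over 40 N, if the wrist force passes 120 N, or if a joint passes its speed limit or range.

## Robot

A 7-joint arm with a two-finger parallel gripper is mounted at the origin on the work surface. World frame = base frame: x ahead of the robot, y to its left, z up, the work surface at z = 0. Lengths are in m, angles in rad, forces in N, time in s.
With the tool pointing down it reaches from about 0.425 to 0.95 m from the base axis. Payload 4.7 kg.
Tool frame: the origin (TCP) lies on the centre line of the jaws, within the pads' length; the fingertips stand 14 mm ahead of it and the grasp point (between the pads) lies 5 mm behind it; z points along the fingers, y is the direction in which the jaws open and shut (so a half turn about z gives the same grasp; the last joint's range is limited). The gripper opens to 85 mm and grips with 20 to 120 N. Pads are 22 mm wide; open, the fingers measure 114 mm over their backs; the gripper's body (76 mm by 85 mm) begins 54 mm behind the grasp point. The pads swing forward as they close: fully open they stand 13 mm farther back than shut.
Start: joints at [-1.359, 0.469, -0.049, 1.532, 0.024, 1.141, -0.082], TCP at [0.161, 0.656, 0.245] pointing down, gripper open.
Joint ranges: [-2.59, 2.59], [-0.33, 1.99], [-1.39, 1.29], [0.1, 2.45], [-1.04, 4.18], [0.21, 1.99], [-2.66, 2.66]. Speed limits (rad/s): [2.57, 2.57, 3.14, 3.14, 3.14, 3.14, 3.14].

## Interface

Orientations are given as a unit quaternion [x, y, z, w].
In Python, from cell import manip gives the robot as it stands.
- The arm moves only by the shell command python3 -m crank 'ROWS'. ROWS is JSON, a list of rows, each a list of 3 entries, a list of its own where there are three numbers: the shift along the tool's x, y, z in cm, then the turn, a rotation vector about the tool's x, y, z in rad, then the opening, from 0 (shut) to 1 (fully open). A call has 1 to 12 rows; each row shifts and turns the commanded pose from where the row before left it, along the tool's axes as they then stand; what a row does not reach is not made up. A row lasts 1/10 s, in which the tool goes at most 50 mm and 8.59 degrees, less where a joint would pass 70% of its speed; a pose out of reach is approached as far as the arm can. A call with a gripper value outside its range is refused whole. The fingers move at their own pace and stop on an object; the grip force is fixed at half the most. Time passes only in rows, so rows that do not move let the fingers close. It gives the time, the measured TCP pose, the force and the opening at its end, in the units of the state.
- manip.read_state(): the state, without advancing time (a new reading comes with each control period).
- manip.grab_frame(name): name is "scene" or "top"; returns a dict with "image" (400x640x3 uint8, blue, green, red), "vfov" (degrees; the focal length in pixels is half the picture's height over the tangent of half this angle, whatever the lens; pixels are square), "cx", "cy" (the principal point, pixels), "origin" and "attitude" of the camera in the world. Camera axes: x right, y up, looking along -z (the intrinsics and any distortion apply to the point x, -y, -z); pixel columns grow to the right and rows downward; lengths in m; the calibration is good to about 2 mm. A picture is of the moment at which its call begins. There is no depth.
- manip.finish_job(): hands the job in, once; it reports no verdict.
The state is a dict: "time": time; "joint_positions": joint angles; "joint_vel": joint speeds; "effort": joint torques, N m; "tool_pos": TCP position; "eef_rot": TCP orientation; "force": force on the tool from outside, world axes, zero at the start; "ft_torque": the same for the moment, N m; "finger_gap": finger opening in m.
Only numpy, scipy, OpenCV 4.12 (cv2) and the standard library are available. Lean on these libraries where they do the work, as an engineer would, in place of code of your own. Each camera call takes 0.05 s, during which the arm holds its last target.

## Working session

There is one attempt and no reset: what is moved stays moved. The work goes in short steps, Python scripts to look and compute and a shell command to move; the robot and the scene stay as the last step left them, time stands still between calls to the robot, and variables do not carry over. Pictures are saved under pics/ and viewed, and the job is handed in when it is done.

```bash
ls; mkdir -p pics
python3 - <<'E'
from cell import manip
import cv2
print(manip.read_state())
for n in("scene","top"):
    f=manip.grab_frame(n)
    cv2.imwrite(f"pics/{n}0.png",f["image"]); cv2.imwrite(f"pics/{n}0.png",f["image"])
    print(n,{k:v for k,v in f.items() if k!="image"})
E
```

```text
pics
{'time': 0.0, 'joint_positions': array([-1.3588999 ,  0.46941974, -0.04859088,  1.53371492,  0.02410346,
        1.14096405, -0.08230209]), 'joint_vel': array([-0.00064632,  0.0006523 ,  0.00059008, -0.00010881, -0.00070204,
        0.00024219,  0.00070313]), 'effort': array([-8.32013138e-04, -5.10309041e+01, -4.66972764e-02, -2.37713116e+01,
        1.08330275e-02,  7.70141312e-03,  8.06778644e-06]), 'tool_pos': array([0.16083005, 0.65498533, 0.24426711]), 'eef_rot': array([ 1.20093686e-01,  9.92762099e-01, -9.56977217e-04, -7.79412514e-05]), 'force': array([-0.62839979,  0.7908483 ,  0.53498439]), 'ft_torque': array([-0.01775596,  0.04702175,  0.00419108]), 'finger_gap': 0.08542824291816858}
scene {'vfov': 49.1789914700296, 'cx': 325.881635101694, 'cy': 192.71787601145007, 'origin': array([1.20585228, 0.59625505, 0.75321949]), 'attitude': array([0.19845643, 0.40645635, 0.79751837, 0.39921513])}
top {'vfov': 52.1620453279694, 'cx': 322.05251947406225, 'cy': 192.03310466673364, 'origin': array([0.28099741, 0.04707513, 1.0163371 ]), 'attitude': array([ 0.08474964, -0.0830398 , -0.67716892,  0.72619842])}
```

View pics/scene0.png

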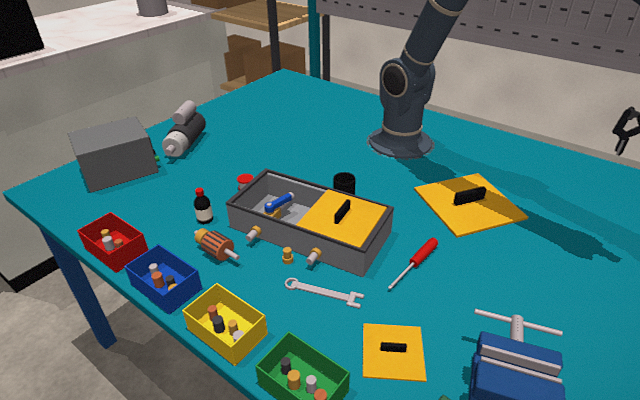

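View pics/top0.png

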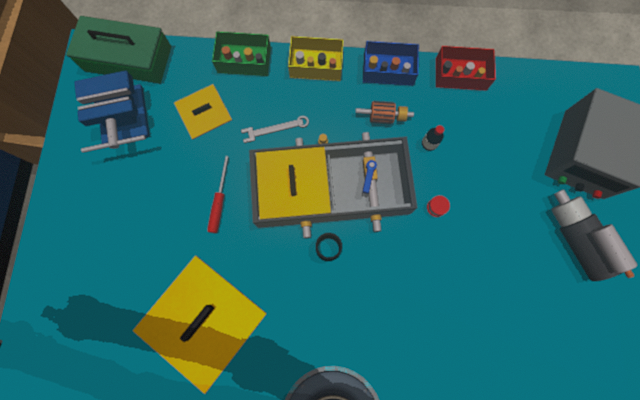

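Run:
```python
import cv2
a=cv2.imread("pics/top0.png")[120:260,235:465]
cv2.imwrite("pics/topc.png",cv2.resize(a,None,fx=3.4,fy=3.4,interpolation=cv2.INTER_CUBIC))
a=cv2.imread("pics/scene0.png")[160:280,215:405]
cv2.imwrite("pics/scenec.png",cv2.resize(a,None,fx=4,fy=4,interpolation=cv2.INTER_CUBIC))
```

```text
(no output)
```

View pics/topc.png

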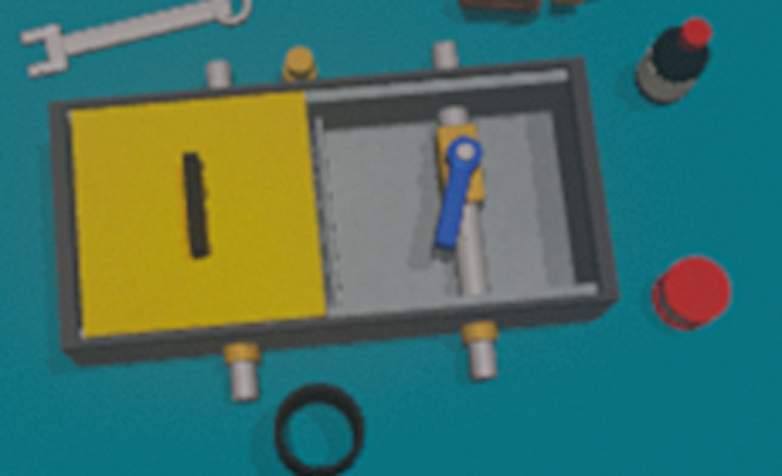

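View pics/scenec.png

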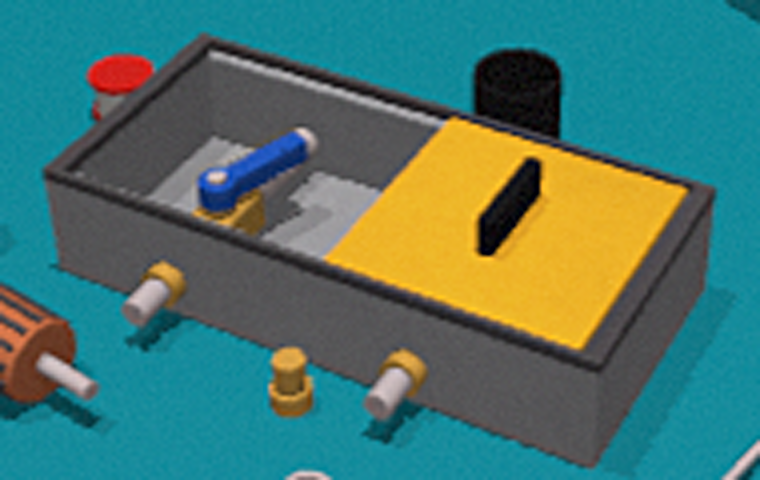

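```bash
cat > h.py <<'E'
import numpy as np
from scipy.spatial.transform import Rotation as R
from scipy.optimize import least_squares
C={'scene':dict(vfov=49.1789914700296,cx=325.881635101694,cy=192.71787601145007,o=[1.20585228,0.59625505,0.75321949],q=[0.19845643,0.40645635,0.79751837,0.39921513]),
'top':dict(vfov=52.1620453279694,cx=322.05251947406225,cy=192.03310466673364,o=[0.28099741,0.04707513,1.0163371],q=[0.08474964,-0.0830398,-0.67716892,0.72619842])}
def proj(n,P):
    c=C[n];f=200/np.tan(np.radians(c['vfov']/2))
    p=R.from_quat(c['q']).inv().apply(np.atleast_2d(P)-c['o'])
    return np.c_[c['cx']+f*p[:,0]/-p[:,2],c['cy']-f*p[:,1]/-p[:,2]]
def unproj(n,u,v,z):
    c=C[n];f=200/np.tan(np.radians(c['vfov']/2))
    d=R.from_quat(c['q']).apply([(u-c['cx'])/f,-(v-c['cy'])/f,-1]);o=np.array(c['o'])
    return o+d*(z-o[2])/d[2]
def w(x,y,a,L):
    L=np.atleast_2d(L).astype(float);c,s=np.cos(a),np.sin(a)
    return np.c_[x+c*L[:,0]-s*L[:,1],y+s*L[:,0]+c*L[:,1],L[:,2]]
E
python3 - <<'E'
from h import *
L=np.array([[.089,.192,.083],[.089,-.192,.083],[-.089,-.192,.083],[-.089,.192,.083]])
T=np.array([[50,103],[583,58],[617,295],[65,348]])/3.4+[235,120]
S=np.array([[595,365],[45,175],[205,37],[713,190]])/4+[215,160]
for use in('t','s','ts'):
    def r(p):
        W=w(*p,L);o=[]
        if 't' in use:o.append(proj('top',W)-T)
        if 's' in use:o.append(proj('scene',W)-S)
        return np.concatenate(o).ravel()
    s=least_squares(r,[.6,0,0]);print(use,s.x.round(4),s.fun.round(1))
x=s.x
T0=lambda n,u,v:[n,(u,v)]
print('tab top',unproj('top',235+190/3.4,120+203/3.4,.109), unproj('scene',215+510/4,160+203/4,.109))
E
```

```text
t [0.5423 0.0359 0.1638] [-0.7 -0.4  0.4 -1.   1.3  0.7 -1.   0.4]
s [0.5456 0.0376 0.1546] [ 0.7  0.9 -0.9 -1.2 -0.7 -0.8  0.7  0. ]
ts [0.5434 0.0363 0.1603] [-0.7 -1.1  0.4 -1.1  1.1  0.6 -1.3 -0.4  1.2 -0.2 -0.7 -1.5 -0.9 -1.2
  0.7 -0.9]
tab top [0.52481693 0.13054978 0.109     ] [0.54104034 0.13709607 0.109     ]
```

Run:
```python
from h import *
import cv2
p=[.5434,.0363,.1603]
r=lambda x,y,z,cx=0,cy=0:[[cx+i*x/2,cy+j*y/2,z] for i,j in((1,1),(1,-1),(-1,-1),(-1,1))]
for n,(x0,y0,s) in {'top':(235,120,3.4),'scene':(215,160,4)}.items():
    h,wd=(140,230) if n=='top' else (120,190)
    a=cv2.imread(f"pics/{n}0.png")[y0:y0+h,x0:x0+wd];a=cv2.resize(a,None,fx=s,fy=s,interpolation=cv2.INTER_CUBIC)
    for L,c in((r(.178,.384,.083),(0,0,255)),(r(.178,.384,0),(0,0,255)),(r(.163,.166,.081,0,.097),(255,0,0)),(r(.07,.012,.109,0,.097),(255,0,255)),([[.03,-.101,.067],[-.04,-.101,.067]],(0,255,0))):
        q=(proj(n,w(*p,L))-[x0,y0])*s
        cv2.polylines(a,[np.int32(q.round())],True,c,1)
    cv2.imwrite(f"pics/ov_{n}.png",a)
```

```text
(no output)
```

View pics/ov_top.png

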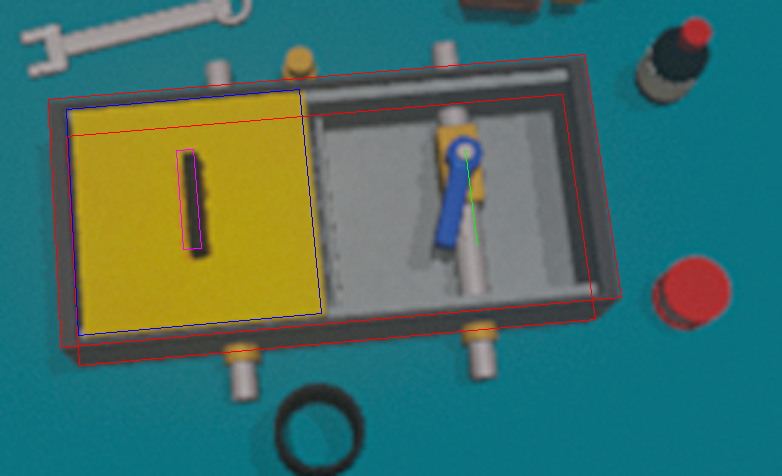

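View pics/ov_scene.png

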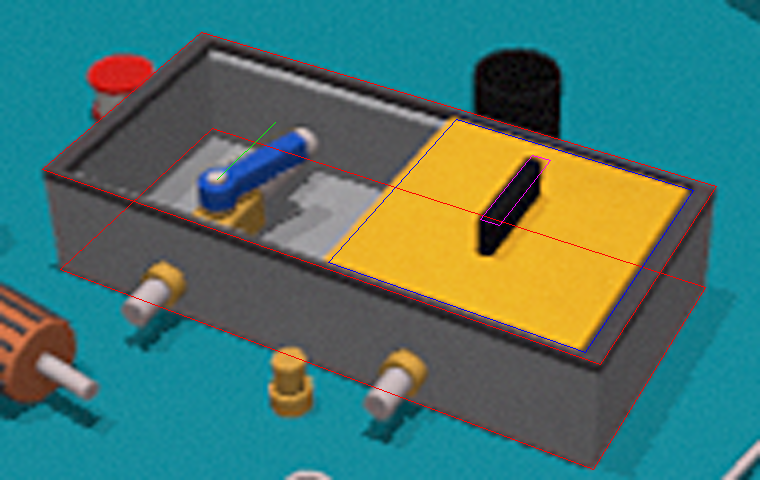

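```bash
cat >> h.py <<'E'
P=(.5434,.0363,.1603)
def st(*targets):
    from cell import manip
    s=manip.read_state();Rt=R.from_quat(s['eef_rot']);a=P[2]
    b=R.from_euler('z',-a).apply(s['tool_pos']-[P[0],P[1],0])
    print('t',round(s['time'],2),'box',(b*1000).round(1),'F',R.from_euler('z',-a).apply(s['force']).round(1),'gap',round(s['finger_gap'],4),'J',s['joint_positions'].round(2))
    phi=(a+np.pi/2+np.pi/2)/2
    Rd=R.from_quat([np.cos(phi),np.sin(phi),0,0])
    print('rotvec to aligned',(Rt.inv()*Rd).as_rotvec().round(3))
    for t in targets:
        d=np.array(t)/1000-b
        print(t,'tool cm (current)',(Rt.inv().apply(R.from_euler('z',a).apply(d))*100).round(2),'aligned',(Rd.inv().apply(R.from_euler('z',a).apply(d))*100).round(2))
E
python3 -m crank '[[[0,0,0],[0,0,-0.134],0],[[0,0,0],[0,0,-0.134],0],[[0,0,0],[0,0,-0.134],0],[[0,0,0],[0,0,0],0],[[0,0,0],[0,0,0],0]]'
python3 -c "
from h import *
st([0,135,245])"
```

```text
time: 0.6
tool_pos: [0.1611, 0.6553, 0.2449]
eef_rot: [-0.079, 0.997, -0.0, -0.0]
force: [1.6, -0.3, 0.9]
finger_gap: 0.012
t 0.6 box [-278.6  672.1  244.9] F [ 1.5 -0.5  0.9] gap 0.012 J [-1.3   0.47 -0.13  1.53  0.07  1.14  0.28]
rotvec to aligned [-0.001 -0.    -0.002]
[0, 135, 245] tool cm (current) [-2.797e+01 -5.365e+01  2.000e-02] aligned [-2.786e+01 -5.371e+01 -1.000e-02]
```

```bash
python3 -m crank '[[[-1,-1.9,0],[0,0,0],0],[[-2,-3.8,0],[0,0,0],0],[[-2,-3.8,0],[0,0,0],0],[[-2,-3.8,0],[0,0,0],0],[[-2,-3.8,0],[0,0,0],0],[[-2,-3.8,0],[0,0,0],0],[[-2,-3.8,0],[0,0,0],0],[[-2,-3.8,0],[0,0,0],0],[[-2,-3.8,0],[0,0,0],0],[[-2,-3.8,0],[0,0,0],0],[[-2,-3.8,0],[0,0,0],0],[[-2,-3.8,0],[0,0,0],0]]'
python3 -c "
from h import *
st([0,135,245])"
```

```text
time: 1.8
tool_pos: [0.4589, 0.2596, 0.2455]
eef_rot: [-0.079, 0.997, 0.0, 0.0]
force: [0.7, 0.2, -0.2]
finger_gap: 0.0001
t 1.8 box [-47.8 233.9 245.5] F [ 0.7  0.1 -0.2] gap 0.0001 J [-0.64  0.23  0.06  1.89 -0.02  1.03  1.15]
rotvec to aligned [ 0.     0.    -0.001]
[0, 135, 245] tool cm (current) [-4.79 -9.89  0.05] aligned [-4.78 -9.89  0.05]
```

```bash
python3 -m crank '[[[-1.8,-3.8,0],[0,0,0],0],[[-1.8,-3.6,0],[0,0,0],0],[[-1.1,-2.3,0],[0,0,0],0],[[0,0,3],[0,0,0],0],[[0,0,3],[0,0,0],0],[[0,0,2.5],[0,0,0],0],[[0,0,0],[0,0,0],0],[[0,0,0],[0,0,0],0]]'
python3 - <<'E'
from h import *
st([0,135,105])
from cell import manip
import cv2
for n in("scene","top"):
    f=manip.grab_frame(n)["image"]
    a=f[100:280,215:435] if n=='scene' else f[100:260,225:455]
    cv2.imwrite(f"pics/{n}1.png",cv2.resize(a,None,fx=3.2,fy=3.2,interpolation=cv2.INTER_CUBIC))
E
```

```text
time: 2.6
tool_pos: [0.5202, 0.1731, 0.1606]
eef_rot: [-0.08, 0.997, -0.0, -0.0]
force: [0.7, 0.3, 0.1]
finger_gap: 0.0002
t 2.6 box [ -1.  138.7 160.6] F [0.8 0.2 0.1] gap 0.0002 J [-0.49  0.36  0.11  1.93 -0.05  0.86  1.38]
rotvec to aligned [-0. -0. -0.]
[0, 135, 105] tool cm (current) [-0.1  -0.37  5.56] aligned [-0.1  -0.37  5.56]
```

View pics/scene1.png

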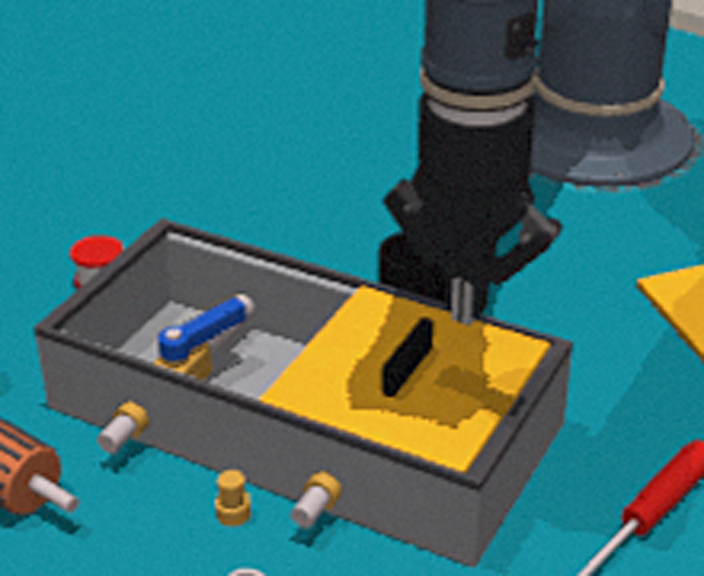

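View pics/top1.png

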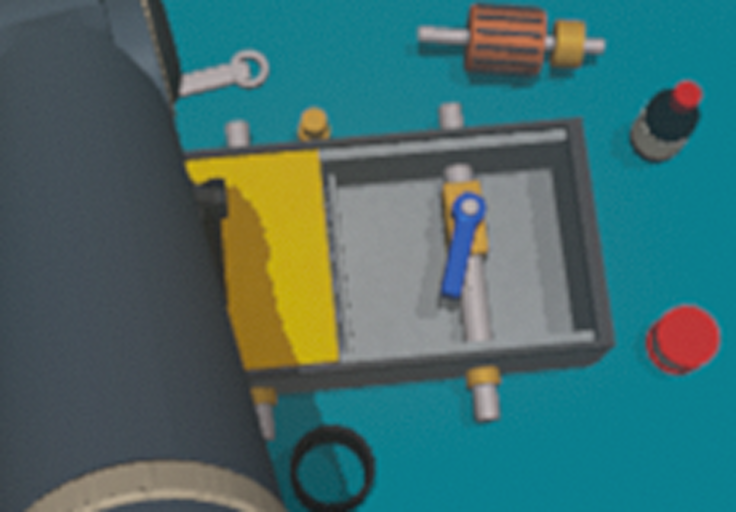

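```bash
python3 -m crank '[[[0,0,2],[0,0,0],0],[[0,0,2],[0,0,0],0],[[0,0,1],[0,0,0],0],[[0,0,0.7],[0,0,0],0],[[0,0,0],[0,0,0],0],[[0,0,0],[0,0,0],0]]'
python3 - <<'E'
from h import *
st([0,135,105])
from cell import manip
import cv2
for n in("scene",):
    f=manip.grab_frame(n)["image"]
    a=f[160:290,260:420] if n=='scene' else f[100:260,225:455]
    cv2.imwrite(f"pics/{n}2.png",cv2.resize(a,None,fx=4,fy=4,interpolation=cv2.INTER_CUBIC))
E
```

```text
time: 3.3
tool_pos: [0.5207, 0.1732, 0.1041]
eef_rot: [-0.08, 0.997, 0.0, 0.001]
force: [0.0, -0.0, -0.1]
finger_gap: -0.0002
t 3.3 box [ -0.6 138.7 104.1] F [ 0.  -0.  -0.1] gap -0.0002 J [-0.48  0.43  0.1   1.97 -0.06  0.74  1.39]
rotvec to aligned [0.    0.001 0.001]
[0, 135, 105] tool cm (current) [-0.06 -0.37 -0.09] aligned [-0.06 -0.37 -0.09]
```

View pics/scene2.png

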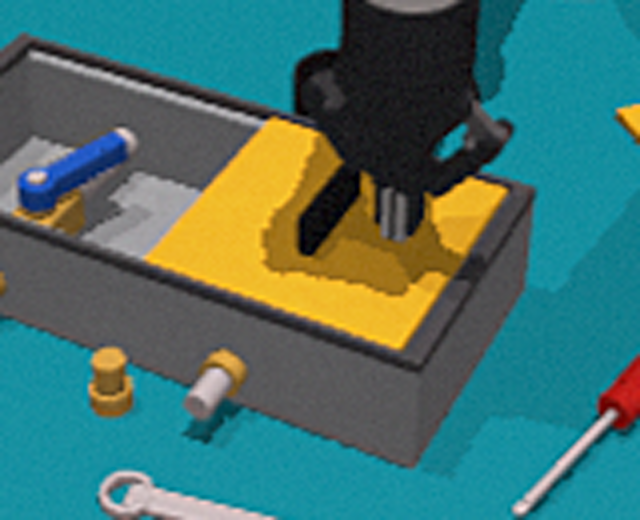

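```bash
python3 -m crank '[[[0,-0.8,0],[0,0,0],0],[[0,-0.8,0],[0,0,0],0],[[0,-0.8,0],[0,0,0],0],[[0,-0.8,0],[0,0,0],0],[[0,-0.8,0],[0,0,0],0]]'
python3 - <<'E'
from h import *
st([0,-70,104])
E
python3 -m crank '[[[0,-1,0],[0,0,0],0],[[0,-1,0],[0,0,0],0],[[0,-1,0],[0,0,0],0],[[0,-1,0],[0,0,0],0],[[0,-1,0],[0,0,0],0]]'
python3 - <<'E'
from h import *
st([0,-70,104])
from cell import manip
import cv2
for n in("scene",):
    f=manip.grab_frame(n)["image"]
    a=f[150:290,215:405] if n=='scene' else f[100:260,225:455]
    cv2.imwrite(f"pics/{n}3.png",cv2.resize(a,None,fx=4,fy=4,interpolation=cv2.INTER_CUBIC))
E
```

```text
time: 3.85
tool_pos: [0.5267, 0.1337, 0.1036]
eef_rot: [-0.081, 0.997, 0.001, 0.0]
force: [-0.7, 3.1, 1.5]
finger_gap: 0.0
t 3.85 box [ -0.9  98.8 103.6] F [-0.2  3.2  1.5] gap 0.0 J [-0.41  0.43  0.11  1.99 -0.07  0.73  1.47]
rotvec to aligned [0.001 0.001 0.001]
[0, -70, 104] tool cm (current) [ -0.07 -16.88  -0.06] aligned [ -0.09 -16.88  -0.04]
time: 4.35
tool_pos: [0.5347, 0.0837, 0.1035]
eef_rot: [-0.081, 0.997, 0.0, 0.0]
force: [-0.6, 5.3, 3.3]
finger_gap: -0.0001
t 4.35 box [ -1.   48.2 103.5] F [0.2 5.3 3.3] gap -0.0001 J [-0.32  0.42  0.11  1.99 -0.07  0.73  1.57]
rotvec to aligned [0.001 0.    0.001]
[0, -70, 104] tool cm (current) [ -0.08 -11.82  -0.06] aligned [ -0.1  -11.82  -0.05]
```

View pics/scene3.png

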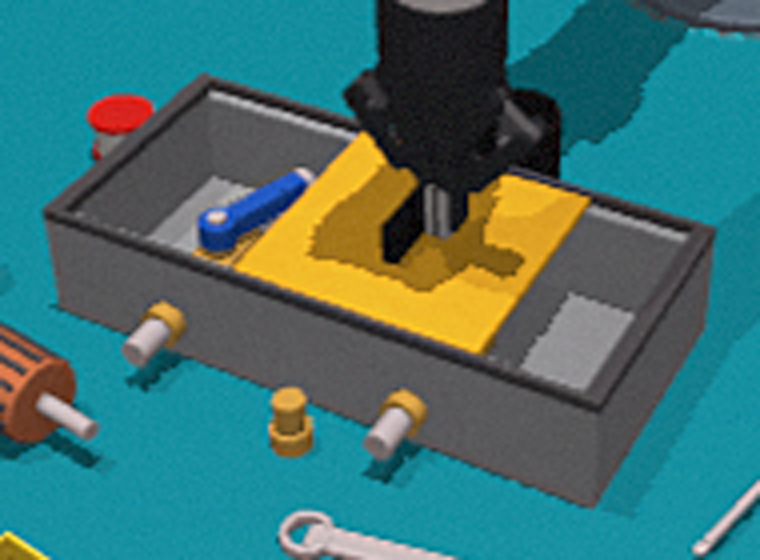

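```bash
python3 -m crank '[[[0,-1,0],[0,0,0],0],[[0,-1,0],[0,0,0],0],[[0,-1,0],[0,0,0],0],[[0,-1,0],[0,0,0],0],[[0,-1,0],[0,0,0],0],[[0,-1,0],[0,0,0],0],[[0,-1,0],[0,0,0],0],[[0,-1,0],[0,0,0],0],[[0,-1,0],[0,0,0],0],[[0,-1,0],[0,0,0],0]]'
python3 - <<'E'
from h import *
st([0,-75,104])
E
python3 -m crank '[[[0,-0.8,0],[0,0,0],0],[[0,-0.6,0],[0,0,0],0],[[0,-0.4,0],[0,0,0],0],[[0,-0.3,0],[0,0,0],0]]'
python3 - <<'E'
from h import *
st([0,-75,104])
from cell import manip
import cv2
for n in("scene",):
    f=manip.grab_frame(n)["image"]
    a=f[150:290,215:405] if n=='scene' else f[100:260,225:455]
    cv2.imwrite(f"pics/{n}4.png",cv2.resize(a,None,fx=4,fy=4,interpolation=cv2.INTER_CUBIC))
E
```

```text
time: 5.4
tool_pos: [0.5504, -0.0141, 0.1034]
eef_rot: [-0.081, 0.997, 0.001, -0.0]
force: [-1.1, 6.7, 3.4]
finger_gap: -0.0
t 5.4 box [ -1.1 -50.9 103.4] F [0.  6.8 3.4] gap -0.0 J [-0.15  0.44  0.13  1.97 -0.08  0.74  1.76]
rotvec to aligned [ 0.001 -0.     0.002]
[0, -75, 104] tool cm (current) [-0.11 -2.41 -0.06] aligned [-0.11 -2.41 -0.06]
time: 5.8
tool_pos: [0.5536, -0.0348, 0.1034]
eef_rot: [-0.081, 0.997, 0.001, -0.0]
force: [-0.3, 5.8, 5.1]
finger_gap: -0.0002
t 5.8 box [ -1.2 -71.8 103.4] F [0.6 5.7 5.1] gap -0.0002 J [-0.12  0.44  0.13  1.96 -0.08  0.74  1.8 ]
rotvec to aligned [ 0.001 -0.001  0.001]
[0, -75, 104] tool cm (current) [-0.12 -0.32 -0.06] aligned [-0.12 -0.32 -0.06]
```

View pics/scene4.png

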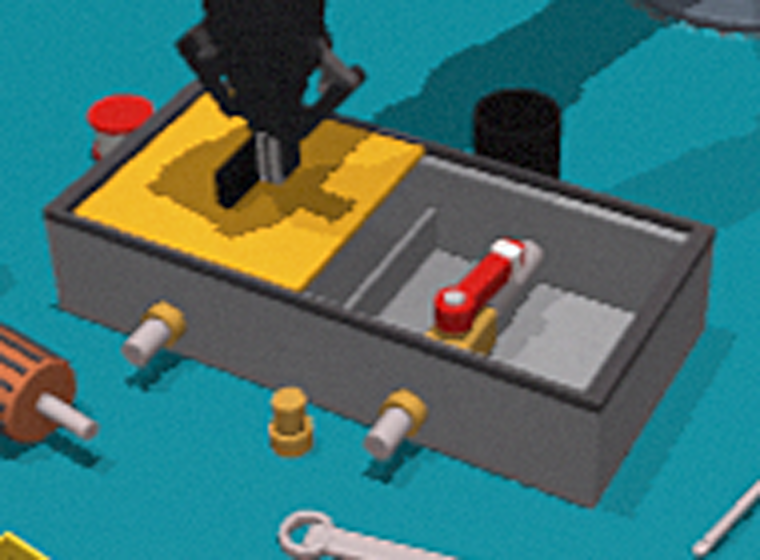

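```bash
python3 -m crank '[[[0,-0.3,0],[0,0,0],0],[[0,-0.3,0],[0,0,0],0],[[0,-0.2,0],[0,0,0],0]]'
python3 - <<'E'
from h import *
st()
E
python3 -m crank '[[[0,-0.2,0],[0,0,0],0],[[0,-0.2,0],[0,0,0],0]]'
python3 - <<'E'
from h import *
st()
from cell import manip
import cv2
for n in("scene",):
    f=manip.grab_frame(n)["image"]
    a=f[150:290,215:405] if n=='scene' else f[100:260,225:455]
    cv2.imwrite(f"pics/{n}5.png",cv2.resize(a,None,fx=4,fy=4,interpolation=cv2.INTER_CUBIC))
E
```

```text
time: 6.15
tool_pos: [0.5557, -0.0396, 0.1034]
eef_rot: [-0.082, 0.997, 0.002, 0.0]
force: [-0.1, 14.6, 4.7]
finger_gap: -0.0
t 6.15 box [  0.  -76.9 103.4] F [ 2.3 14.4  4.7] gap -0.0 J [-0.1   0.45  0.13  1.96 -0.09  0.74  1.81]
rotvec to aligned [0.005 0.001 0.003]
time: 6.35
tool_pos: [0.5557, -0.0398, 0.1035]
eef_rot: [-0.083, 0.997, 0.005, -0.0]
force: [-1.9, 21.3, 8.6]
finger_gap: 0.0
t 6.35 box [ -0.  -77.1 103.5] F [ 1.5 21.4  8.6] gap 0.0 J [-0.1   0.45  0.13  1.95 -0.09  0.75  1.82]
rotvec to aligned [ 0.009 -0.     0.005]
```

View pics/scene5.png

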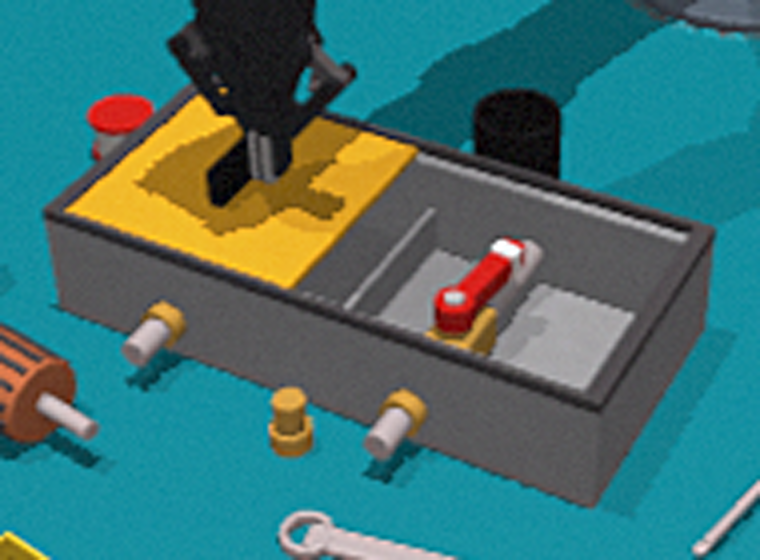

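```bash
python3 -m crank '[[[0,0.8,0],[0,0,0],0],[[0,1.2,0],[0,0,0],0],[[0,0.5,-2],[0,0,0],0],[[0,1,-3],[0,0,0],0],[[0.5,3,0],[0,0,0],0],[[1,3,0],[0,0,0],0],[[1,2,0],[0,0,0],0],[[0,0.5,0],[0,0,0],0],[[0,0,0],[0,0,0],0]]'
python3 - <<'E'
from h import *
st([-25,40,100],[-25,40,69])
from cell import manip
import cv2
for n in("scene","top"):
    f=manip.grab_frame(n)["image"]
    a=f[150:290,215:405] if n=='scene' else f[100:260,225:425]
    cv2.imwrite(f"pics/{n}6.png",cv2.resize(a,None,fx=4,fy=4,interpolation=cv2.INTER_CUBIC))
    cv2.imwrite(f"pics/{n}6full.png",f)
E
```

```text
time: 7.3
tool_pos: [0.5118, 0.0668, 0.153]
eef_rot: [-0.081, 0.997, -0.001, -0.0]
force: [-0.0, -1.2, 0.0]
finger_gap: -0.0005
t 7.3 box [-26.3  35.1 153. ] F [-0.2 -1.2  0. ] gap -0.0005 J [-0.31  0.32  0.11  2.01 -0.05  0.82  1.57]
rotvec to aligned [-0.001 -0.     0.001]
[-25, 40, 100] tool cm (current) [-0.13  0.49  5.3 ] aligned [-0.13  0.49  5.3 ]
[-25, 40, 69] tool cm (current) [-0.13  0.49  8.4 ] aligned [-0.13  0.49  8.4 ]
```

View pics/scene6.png

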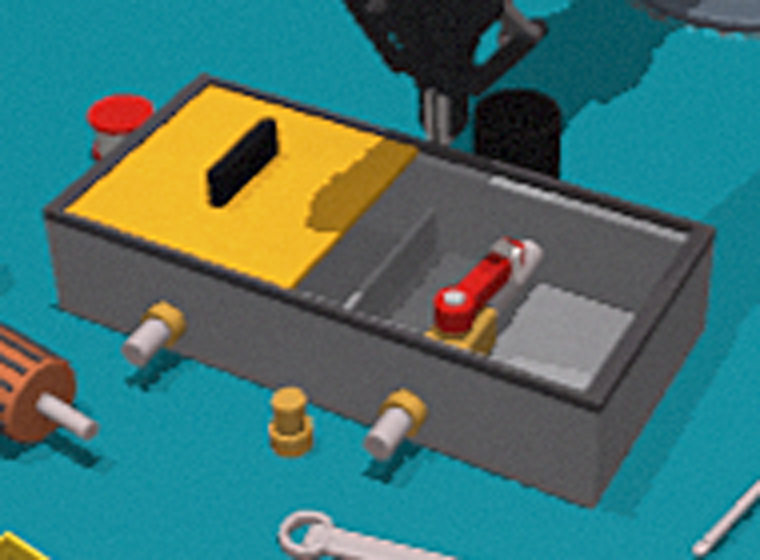

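View pics/top6.png

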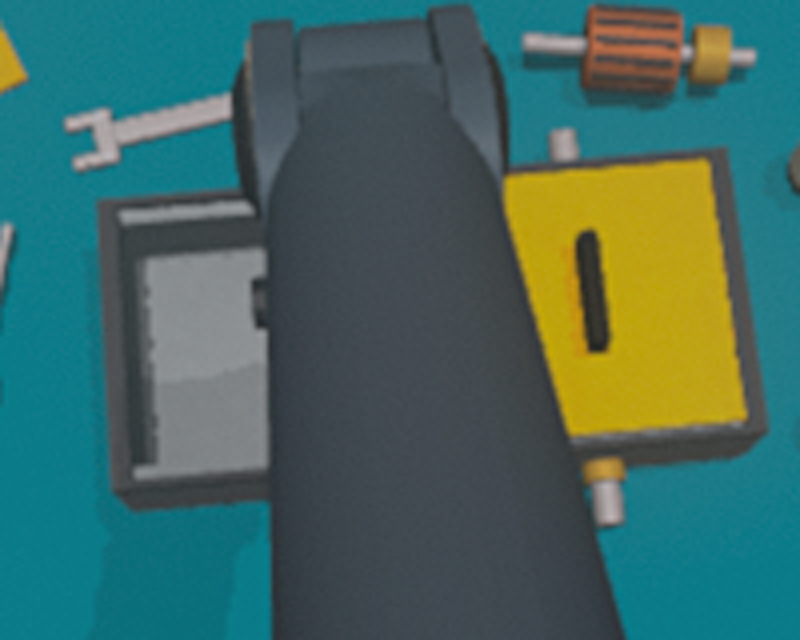

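```bash
python3 - <<'E'
from h import *
for u,v in((455,297),(514,247)):
    q=unproj('scene',215+u/4,150+v/4,.067)
    print((R.from_euler('z',-P[2]).apply(q-[P[0],P[1],0])*1000).round(1))
E
python3 -m crank '[[[0,0,2],[0,0,0],0],[[0,0,2],[0,0,0],0],[[0,0,2],[0,0,0],0],[[0,0,1.4],[0,0,0],0],[[0,0,0.8],[0,0,0],0],[[0,0,0],[0,0,0],0],[[0,0,0],[0,0,0],0]]'
python3 - <<'E'
from h import *
st([-25,40,69])
from cell import manip
import cv2
for n in("scene",):
    f=manip.grab_frame(n)["image"]
    a=f[150:290,215:405] if n=='scene' else f[100:260,225:425]
    cv2.imwrite(f"pics/{n}7.png",cv2.resize(a,None,fx=4,fy=4,interpolation=cv2.INTER_CUBIC))
E
```

```text
[28.4 70.7 67. ]
[-31.3  81.2  67. ]
time: 8.1
tool_pos: [0.5125, 0.0666, 0.0716]
eef_rot: [-0.08, 0.997, -0.0, 0.0]
force: [0.5, -0.5, 1.6]
finger_gap: -0.0001
t 8.1 box [-25.6  34.9  71.6] F [ 0.4 -0.6  1.6] gap -0.0001 J [-0.29  0.44  0.1   2.07 -0.07  0.64  1.59]
rotvec to aligned [-0.     0.001 -0.   ]
[-25, 40, 69] tool cm (current) [-0.06  0.51  0.26] aligned [-0.06  0.51  0.26]
```

View pics/scene7.png

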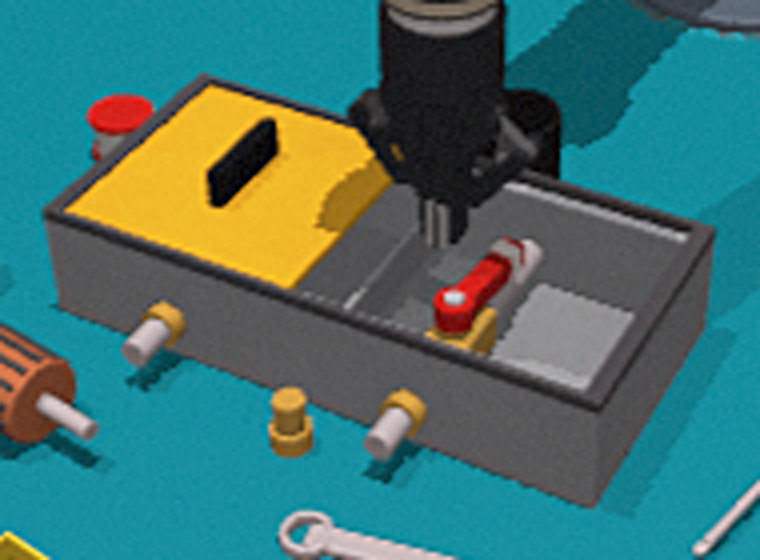

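```bash
python3 - <<'E'
from h import *
pv=np.array([29.5,71]);prev=np.array([-25.6,34.9])
for th in [0.0,.15,.3,.45,.6,.75,.9,1.05,1.2,1.35,1.5,1.57,1.62]:
    u=np.array([-np.cos(th),np.sin(th)]);n=np.array([np.sin(th),np.cos(th)])
    c=pv+50*u-7*n-[11,14]
    print(th,c.round(1),'tool cm',(-(c-prev)[0]/10).round(2),((c-prev)[1]/10).round(2));prev=c
E
python3 -m crank '[[[0.2,0,0.4],[0,0,0],0],[[0.3,0.5,0],[0,0,0],0],[[0.1,0.8,0],[0,0,0],0],[[0,0.7,0],[0,0,0],0]]'
python3 -c "
from h import *
st([-29.2,56.8,67.5])"
```

```text
0.0 [-31.5  50. ] tool cm 0.59 1.51
0.15 [-32.   57.6] tool cm 0.05 0.76
0.3 [-31.3  65.1] tool cm -0.06 0.75
0.45 [-29.6  72.4] tool cm -0.18 0.74
0.6 [-26.7  79.5] tool cm -0.28 0.7
0.75 [-22.9  86. ] tool cm -0.39 0.65
0.9 [-18.1  91.8] tool cm -0.48 0.59
1.05 [-12.5  96.9] tool cm -0.56 0.51
1.2 [ -6.1 101.1] tool cm -0.63 0.42
1.35 [  0.7 104.3] tool cm -0.69 0.32
1.5 [  8.  106.4] tool cm -0.73 0.21
1.57 [ 11.5 107. ] tool cm -0.35 0.06
1.62 [ 14.  107.3] tool cm -0.25 0.03
time: 8.55
tool_pos: [0.5024, 0.0871, 0.0675]
eef_rot: [-0.081, 0.997, 0.0, 0.0]
force: [0.0, -0.3, -0.1]
finger_gap: -0.0001
t 8.55 box [-32.4  56.7  67.5] F [-0.  -0.3 -0.1] gap -0.0001 J [-0.33  0.44  0.09  2.08 -0.07  0.62  1.54]
rotvec to aligned [0.    0.    0.002]
[-29.2, 56.8, 67.5] tool cm (current) [-0.32  0.01 -0.  ] aligned [-0.32  0.01 -0.  ]
```

Now sweep to about 0.75 rad and look.

```bash
python3 -m crank '[[[-0.05,0.85,0],[0,0,0],0],[[-0.2,0.75,0],[0,0,0],0],[[-0.3,0.7,0],[0,0,0],0],[[-0.4,0.65,0],[0,0,0],0]]'
python3 - <<'E'
from h import *
st([-22.9,86,67.5])
from cell import manip
import cv2
for n in("scene",):
    f=manip.grab_frame(n)["image"]
    a=f[150:290,215:405] if n=='scene' else f[100:260,225:425]
    cv2.imwrite(f"pics/{n}8.png",cv2.resize(a,None,fx=4,fy=4,interpolation=cv2.INTER_CUBIC))
E
```

```text
time: 8.95
tool_pos: [0.5062, 0.1173, 0.0669]
eef_rot: [-0.081, 0.997, -0.0, -0.001]
force: [-4.1, -1.4, 0.3]
finger_gap: 0.0
t 8.95 box [-23.7  85.9  66.9] F [-4.3 -0.7  0.3] gap 0.0 J [-0.38  0.45  0.09  2.06 -0.07  0.63  1.49]
rotvec to aligned [ 0.    -0.003  0.001]
[-22.9, 86, 67.5] tool cm (current) [-0.08  0.01 -0.06] aligned [-0.08  0.01 -0.06]
```

View pics/scene8.png

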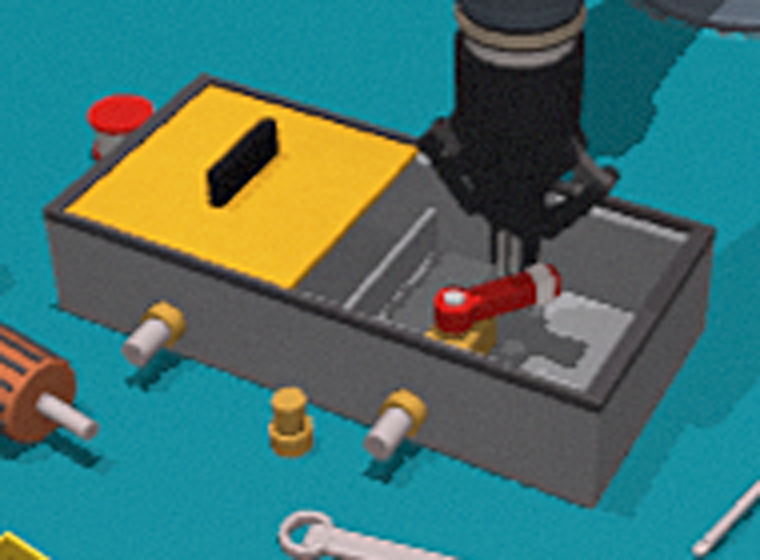

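Turning as planned. Continue the arc to about 1.5 rad.

```bash
python3 -m crank '[[[-0.5,0.6,0],[0,0,0],0],[[-0.55,0.5,0],[0,0,0],0],[[-0.65,0.4,0],[0,0,0],0],[[-0.7,0.3,0],[0,0,0],0],[[-0.7,0.2,0],[0,0,0],0]]'
python3 - <<'E'
from h import *
st([11,107,67.5])
E
python3 -m crank '[[[-0.3,0.05,0],[0,0,0],0],[[-0.2,0,0],[0,0,0],0]]'
python3 - <<'E'
from h import *
st([11,107,67.5])
from cell import manip
import cv2
for n in("scene",):
    f=manip.grab_frame(n)["image"]
    a=f[150:290,215:405] if n=='scene' else f[100:260,225:425]
    cv2.imwrite(f"pics/{n}9.png",cv2.resize(a,None,fx=4,fy=4,interpolation=cv2.INTER_CUBIC))
E
```

```text
time: 9.5
tool_pos: [0.5341, 0.1436, 0.0669]
eef_rot: [-0.081, 0.997, 0.001, -0.001]
force: [-6.6, 2.4, 0.9]
finger_gap: 0.0004
t 9.5 box [  8.  107.4  66.9] F [-6.1  3.5  0.9] gap 0.0004 J [-0.41  0.49  0.09  1.98 -0.07  0.67  1.46]
rotvec to aligned [ 0.002 -0.002  0.002]
[11, 107, 67.5] tool cm (current) [-0.3  -0.04 -0.06] aligned [-0.3  -0.04 -0.06]
time: 9.7
tool_pos: [0.5379, 0.145, 0.0669]
eef_rot: [-0.081, 0.997, 0.001, -0.002]
force: [-11.4, 2.2, 7.6]
finger_gap: 0.0001
t 9.7 box [ 11.9 108.2  66.9] F [-10.9   4.    7.6] gap 0.0001 J [-0.41  0.5   0.09  1.97 -0.07  0.68  1.46]
rotvec to aligned [ 0.002 -0.005  0.002]
[11, 107, 67.5] tool cm (current) [ 0.09 -0.12 -0.06] aligned [ 0.09 -0.12 -0.06]
```

View pics/scene9.png

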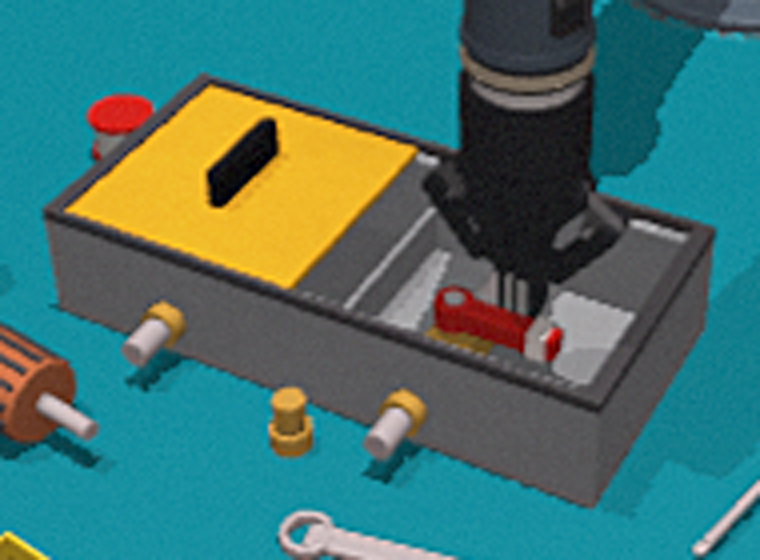

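```bash
python3 -m crank '[[[-0.2,0,0],[0,0,0],0],[[-0.1,0,0],[0,0,0],0],[[0,0,0],[0,0,0],0]]'
python3 - <<'E'
from h import *
st()
E
python3 -m crank '[[[0.8,0,0],[0,0,0],0],[[1,-0.3,0],[0,0,0],0],[[0.5,-0.3,0],[0,0,0],0],[[0,0,-2],[0,0,0],0],[[0,0,-3],[0,0,0],0],[[0,0,-3],[0,0,0],0],[[0,0,-4],[0,0,0],0],[[0,1,-3],[0,0,0],0],[[2,4,0],[0,0,0],0],[[2,4,0],[0,0,0],0],[[2,4,0],[0,0,0],0],[[2,4,0],[0,0,0],0]]'
python3 -m crank '[[[2,4,0],[0,0,0],0],[[2,4,0],[0,0,0],0],[[2,4,0],[0,0,0],0],[[1,2,0],[0,0,0],0],[[0,0,0],[0,0,0],0]]'
python3 - <<'E'
from h import *
st()
from cell import manip
import cv2
for n in("scene","top"):
    f=manip.grab_frame(n)["image"]
    a=f[150:290,215:405] if n=='scene' else f[120:260,235:430]
    cv2.imwrite(f"pics/{n}10.png",cv2.resize(a,None,fx=4,fy=4,interpolation=cv2.INTER_CUBIC))
    cv2.imwrite(f"pics/{n}10full.png",f)
E
```

```text
time: 10.05
tool_pos: [0.538, 0.145, 0.0669]
eef_rot: [-0.081, 0.997, 0.001, -0.005]
force: [-15.2, 0.9, 10.2]
finger_gap: -0.0
t 10.05 box [ 12.1 108.2  66.9] F [-14.8   3.3  10.2] gap -0.0 J [-0.41  0.5   0.09  1.97 -0.07  0.68  1.46]
rotvec to aligned [ 0.002 -0.01   0.003]
time: 11.25
tool_pos: [0.4145, 0.2896, 0.2179]
eef_rot: [-0.08, 0.997, 0.001, 0.001]
force: [0.2, -0.1, 0.4]
finger_gap: -0.0006
time: 11.75
tool_pos: [0.3208, 0.419, 0.2177]
eef_rot: [-0.084, 0.996, 0.002, 0.0]
force: [-0.3, -0.5, -0.1]
finger_gap: 0.0001
t 11.75 box [-158.7  413.3  217.7] F [-0.4 -0.5 -0.1] gap 0.0001 J [-0.93  0.26 -0.08  1.91  0.02  0.97  0.72]
rotvec to aligned [0.003 0.001 0.007]
```

View pics/scene10.png

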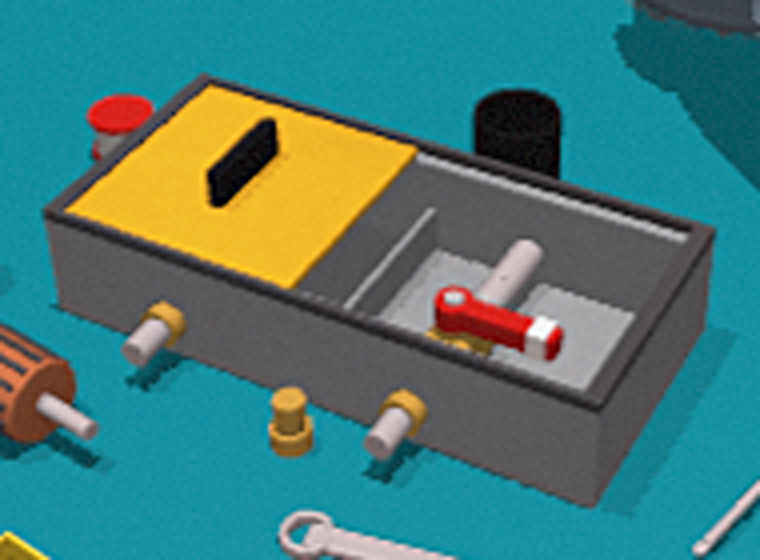

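View pics/top10.png

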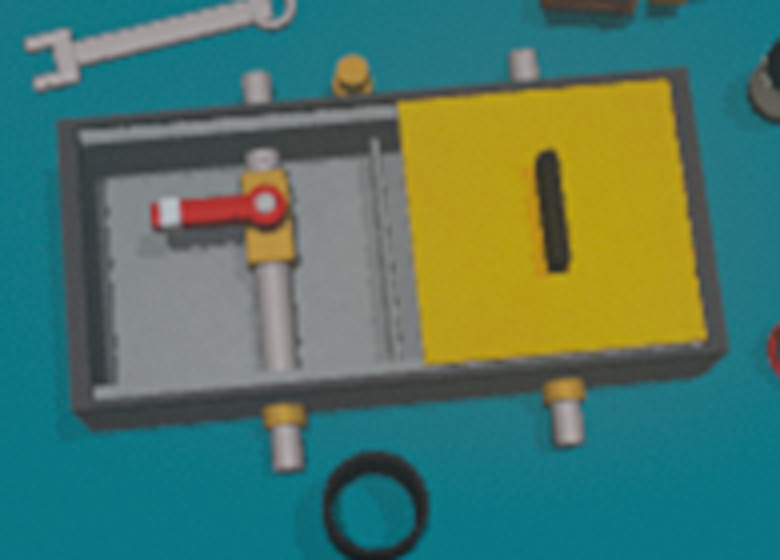

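View pics/top10full.png

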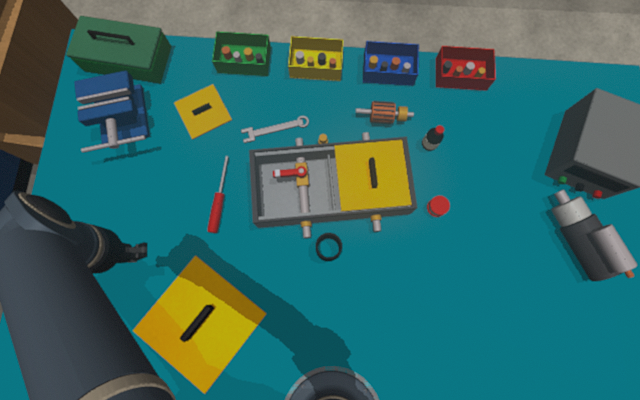

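Run:
```python
from h import *
def b(n,u,v,z):
    q=unproj(n,u,v,z);return R.from_euler('z',-P[2]).apply(q-[P[0],P[1],0])*1000
for n,pts in(('top',((235+267/4,120+203/4),(235+168/4,120+212/4))),('scene',((215+455/4,150+297/4),(215+543/4,150+328/4)))):
    p,e=[b(n,*q,.067) for q in pts];d=e-p
    print(n,p.round(1),e.round(1),'theta',np.arctan2(d[1],-d[0]).round(3))
from cell import manip
s=manip.read_state();print(s['joint_vel'].round(4),s['force'].round(2))
manip.finish_job()
```

```text
top [28.5 70.2 67. ] [ 28.2 130.2  67. ] theta 1.566
scene [28.4 70.7 67. ] [ 29.6 130.   67. ] theta 1.59
[ 0.0235 -0.0047  0.0261  0.0093  0.0005  0.0061  0.0002] [-0.06  0.51 -0.06]
the job is handed in; nothing more can be done
```

I slid the yellow cover to the far end of the box, pushed the red handle shut, backed the arm clear and handed the job in at about 12 s. `finish_job()` gives no verdict, so the result is my own reading of the images and forces.

**Cover:** I pushed it along its track on the tab with closed fingertips until it met the far end lip, where the force rose to 21 N. In the last pictures it lies flat over the blue valve's bay.

**Red handle:** I swept it clockwise from about 0.17 rad until it met its stop, pressing with about 15 N sideways (18 N in all). The last images give 1.57 rad from the top camera and 1.59 rad from the scene camera, against 1.571 for fully shut.

**Surroundings:** The parts and tools around the box look unmoved in the images. The robot was clear of everything, with contact force about 0.

**Not checked:** The blue handle is under the cover now, so I could not see it at the end. The fingers never entered its bay, and the cover slides 8 mm above it. The two cameras differed by about 3 mm on the box position, which made no difference to the pushes. No check failed.

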